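Index the funnel slide to the next beaker

ROBOT

A 6-joint arm with a two-finger parallel gripper is mounted at the origin on the work surface. World frame = base frame: x ahead of the robot, y to its left, z up, the work surface at z = 0. Lengths are in mm, angles in rad, forces in N, time in s.
With the tool pointing down it reaches from about 275 to 725 mm from the base axis. Payload 15.9 kg.
Tool frame: the origin (TCP) lies at the very end of the fingers, on their centre line; the grasp point (between the pads) lies 19 mm behind it; y points along the fingers, x is the direction in which the jaws open and shut, and the axes are right-handed (so a half turn about y gives the same grasp; the last joint's range is limited). The gripper opens to 85 mm and grips with 20 to 120 N. Pads are 22 mm wide; open, the fingers measure 114 mm over their backs; the gripper's body (76 mm by 85 mm) begins 54 mm behind the grasp point. The pads swing forward as they close: fully open they stand 13 mm farther back than shut.
Start: joints at [-1.127, 0.213, -0.034, 1.323, 0, 1.571], TCP at [214.679, -451.551, 231.306] pointing down, gripper open.
Joint ranges: [-2.98, 2.98], [-0.74, 1.72], [-1.14, 1.35], [-2.1, 2.04], [-1.57, 1.44], [-3.14, 3.14]. Speed limits (rad/s): [1.89, 1.89, 2.39, 2.57, 3.14, 3.14].

INTERFACE

Orientations are given as [roll, pitch, yaw] about the fixed x, y, z axes, in that order (R = Rz(yaw) Ry(pitch) Rx(roll)).
In Python, from rig import get_obs, viewer, manip gives the robot as it stands.
- The arm moves only by the tool apply_moves, never from a script. Its argument "targets" is text: rows parted by semicolons, each of 7 numbers parted by spaces: the shift along the tool's x, y, z in mm, then the turn, a rotation vector about the tool's x, y, z in degrees, then the opening in per cent of the stroke, from 0 (shut) to 100 (fully open). In form: x y z rx ry rz fingers; .... A call has 1 to 8 rows; each row shifts and turns the commanded pose from where the row before left it, along the tool's axes as they then stand; what a row does not reach is not made up. A row lasts 1/8 s, in which the tool goes at most 62.5 mm and 10.7 degrees, less where a joint would pass 70% of its speed; a pose out of reach is approached as far as the arm can. A call with a gripper value outside its range is refused whole. The fingers move at their own pace and stop on an object; the grip force is fixed at half the most. Time passes only in rows, so rows that do not move let the fingers close. It gives the time, the measured TCP pose, the force and the opening at its end, in the units of the state.
- get_obs(): the state, without advancing time (a new reading comes with each control period).
- viewer.get_image(name): name is "scene" or "top" or "wrist"; returns the picture (480x640x3 uint8, blue, green, red); there is no depth.
- viewer.get_calibration(name): a dict with "fovy" (degrees; the focal length in pixels is half the picture's height over the tangent of half this angle, whatever the lens; pixels are square), "cx", "cy" (the principal point, pixels), "cam_to_world" (4x4, takes a point from camera to world coordinates). Camera axes: x right, y up, looking along -z (the intrinsics and any distortion apply to the point x, -y, -z); pixel columns grow to the right and rows downward; lengths in mm; the calibration is good to about 2 mm. A picture is of the moment at which its call begins: read the wrist's pose just before it. get_calibration takes no time and is no camera call; for the wrist camera it gives the pose at the moment of the call.
- manip.hand_in(): hands the job in, once; it reports no verdict.
The state is a dict: "clock": time; "qpos": joint angles; "qvel": joint speeds; "tau": joint torques, N m; "tool_pos": TCP position; "tcp_rot": TCP orientation; "ft_force": force on the tool from outside, world axes, zero at the start; "wrist_torque": the same for the moment, N m; "finger_gap": finger opening in mm.
Only numpy, scipy, OpenCV 4.12 (cv2) and the standard library are available. Lean on these libraries where they do the work, as an engineer would, in place of code of your own. Each camera call takes 0.05 s, during which the arm holds its last target. There are 200 camera calls.

TASK

Pull the locking pin up out of its detent, slide the funnel carriage along to the next locking hole so that the funnel stands over the second beaker, and push the pin back down through the realigned holes until it clicks fully home with its collar flat on the carriage. The hidden lower hole is only roughly known, so feel for it gently instead of forcing the pin, then let go, and leave the beakers, jar and spoon where they stand.

Things in the scene. Friction and masses are not known exactly. Their poses are not given: they have to be found in the camera images.
- rail: Fixed slide bed, a metal channel 76 mm wide (x), 300 mm long (y -130 to +170 mm), 50 mm high. Origin on the bench below the first locking hole; z up; the carriage must slide to its +y. Inside, hidden under the carriage, two locking blocks form a flat top 50 mm above the bench along x=0. Each has one hole, 11 mm square, 16 mm deep; the first is at x=0, y=0.
- mark (a point): Start of the slot in which the second locking block is clamped, on the blocks' top: rail x=0, y=60 mm, z=50 mm. The block was clamped by eye: its hole lies at x=0, anywhere from 6 to 34 mm past this point along the rail's +y. The pin's blunt nose drops in only within about 1.5 mm of its centre; elsewhere it stands on the flat top. Over 45 N on the fixture in all damages it.
- detent (a point): Under the first locking hole, 29 mm above the bench; the second hole has the same. Two hidden spring-loaded balls here snap into the pin's groove: some 7 to 15 N pushes the pin in past them (they are met from 13 mm above home, the hard point is 6 mm above home, then it snaps down) or pulls it out.
- carriage (a joint): Slide of the carriage along the rail's +y, m: 0 at the start (first hole), to end at the second hole, 0.066 to 0.094; travel -0.002 to 0.1; friction about 4 N, stays where left. Aluminium plate 84 mm wide, 210 mm long, top 60 mm above the bench, with a 32 mm square boss for the pin. It can be dragged by the pin while the pin's shank is still in the boss.
- boss_top (a point): Centre of the pin hole (11 mm across, 28 mm deep) at the top of the carriage's boss, 80 mm above the bench; moves with the carriage.
- funnel (a point): Centre of the mouth of the white funnel carried by the carriage, 192 mm above the bench and 255 mm to the rail's +y of the boss; 100 mm wide. Its arm comes from a 14 mm post, 133 mm high, 95 mm to +y of the boss.
- pin: Loose steel locking pin, upright in the boss, about 90 g. Origin at the underside of its 22 mm collar, which lies on the boss when home. z up. Black bar handle 44 mm long (x), 14 mm thick (y), 20 to 45 mm above the origin. Shank 10 mm thick, blunt nose (7.6 mm flat) 62 mm below, groove 48 to 53 mm below. Lifted over 32 mm its nose is clear of the locking block; over 62 mm, out of the boss.
- beaker_1: Empty glass beaker 70 mm wide, 88 mm high, under the funnel at the start. Origin at the centre of its underside. Leave it standing.
- beaker_2: The second empty glass beaker, the same size, 80 mm farther along the rail's +y. Origin at the centre of its underside. Leave it standing; the funnel clears its rim by 14 mm.
- sample_jar: Small closed glass jar, 56 mm wide, 65 mm high, behind the rail. Origin at the centre of its underside. Leave alone.
- spoon: Wood-handled steel scoop spoon, 150 mm long, lying on the robot's side of the rail. Leave alone.

How it is judged:
By the outcome, as a careful person would: the job done as asked, in the order asked, and still so for the second after the job is handed in, with the robot touching nothing.
It also fails if it takes over 64 s, if anything falls off the work surface, if the arm or the gripper's body presses on something with over 40 N, if the wrist force passes 120 N, or if a joint passes its speed limit or range.

## Working session

There is one attempt and no reset: what is moved stays moved. The work goes in short steps, Python scripts to look and compute and a tool call to move; the robot and the scene stay as the last step left them, time stands still between calls to the robot, and variables do not carry over. Pictures are saved under pics/ and viewed, about 8 in all and at most 12, crops included, and the job is handed in when it is done.

Besides the shell and the picture viewer there is one more tool, called after "Request:" as a command line: name --argument value ..., lists and objects as JSON in quotes. apply_moves: Moves the arm, as the interface text tells. Its arguments: {"type":"object","properties":{"targets":{"type":"string"}},"required":["targets"]}

```bash
mkdir -p pics; ls
python3 - <<'E'
from rig import get_obs, viewer
import cv2
print(get_obs())
for n in ("scene","top"):
    cv2.imwrite(f"pics/{n}0.png",viewer.get_image(n)); print(n,viewer.get_calibration(n))
E
```

```text
pics
{'clock': 0.0, 'qpos': array([-1.12701206e+00,  2.13349542e-01, -3.50788167e-02,  1.32348299e+00,
       -3.40099704e-05,  1.57080526e+00]), 'qvel': array([-1.72036599e-04,  9.15841512e-04, -7.33105332e-04,  9.36955247e-06,
        3.50110639e-04,  7.35488220e-04]), 'tau': array([ 4.06893334e-03, -6.86165285e+01,  4.87118697e+01,  1.74318929e-02,
        2.43432378e-04, -3.56425801e-05]), 'tool_pos': array([ 214.52301447, -451.26121074,  230.81163597]), 'tcp_rot': array([-1.57083035e+00,  1.11501966e-03, -1.12702100e+00]), 'ft_force': array([ 0.37508323, -0.15022226, -0.31317623]), 'wrist_torque': array([ 0.00445589, -0.01381826,  0.01028813]), 'finger_gap': 85.68179144163854}
scene {'fovy': 55.913649395410744, 'cx': 310.89930898280073, 'cy': 243.06109862901383, 'cam_to_world': array([[-1.77394774e-01, -8.05975598e-01,  5.64742800e-01,
         9.65759998e+02],
       [ 9.84068731e-01, -1.38374550e-01,  1.11629823e-01,
         1.26685749e+02],
       [-1.18248825e-02,  5.75548278e-01,  8.17682305e-01,
         7.03941295e+02],
       [ 0.00000000e+00,  0.00000000e+00,  0.00000000e+00,
         1.00000000e+00]])}
top {'fovy': 45.578995024964044, 'cx': 312.4708890972643, 'cy': 245.75954278615401, 'cam_to_world': array([[ 1.48985375e-02,  9.97954410e-01, -6.21693629e-02,
         5.34997860e+02],
       [-9.99737063e-01,  1.37835403e-02, -1.83253495e-02,
         2.53322259e+01],
       [-1.74309494e-02,  6.24260372e-02,  9.97897365e-01,
         1.15802720e+03],
       [ 0.00000000e+00,  0.00000000e+00,  0.00000000e+00,
         1.00000000e+00]])}
```

View pics/scene0.png

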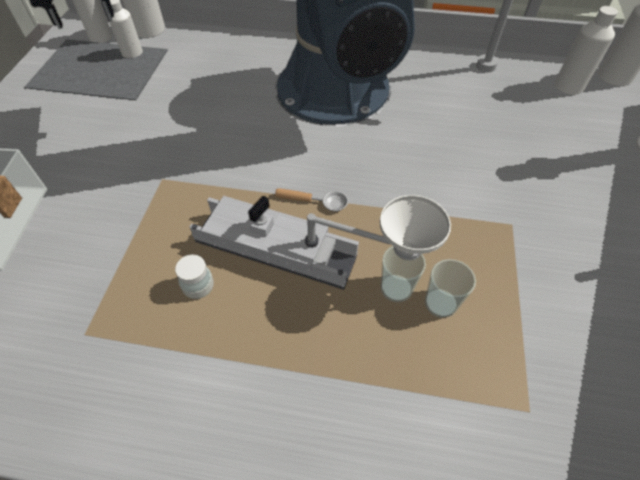

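View pics/top0.png

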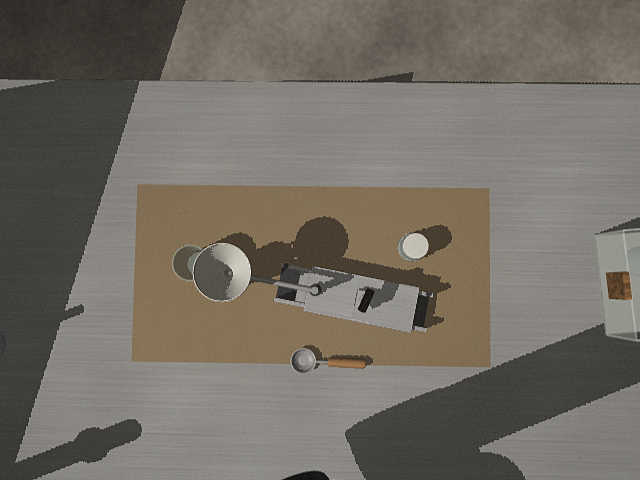

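The scene shows the pin handle at about (259,208). In the top view it is near (366,299), with the rail running left and slightly up, the jar at (413,246) and the spoon below the rail. Next I'll enlarge the pin area.

```bash
python3 - <<'E'
import cv2,numpy as np
a=cv2.imread("pics/top0.png")[250:350,265:445]; b=cv2.imread("pics/scene0.png")[185:295,180:370]
a=cv2.resize(a,(720,400),interpolation=cv2.INTER_CUBIC)
cv2.imwrite("pics/c1.png",a)
E
cat > h.py <<'E'
import numpy as np
from rig import viewer
def ray(n,u,v,C=None):
    C=C or viewer.get_calibration(n); f=240/np.tan(np.radians(C["fovy"]/2))
    M=C["cam_to_world"]; d=M[:3,:3]@np.array([(u-C["cx"])/f,-(v-C["cy"])/f,-1]); return M[:3,3],d
def at(n,u,v,z,C=None):
    o,d=ray(n,u,v,C); return o+d*(z-o[2])/d[2]
def proj(n,p,C=None):
    C=C or viewer.get_calibration(n); f=240/np.tan(np.radians(C["fovy"]/2)); M=C["cam_to_world"]
    q=M[:3,:3].T@(np.asarray(p)-M[:3,3]); return C["cx"]+f*q[0]/-q[2], C["cy"]-f*q[1]/-q[2]
E
```

```text
(no output)
```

View pics/c1.png

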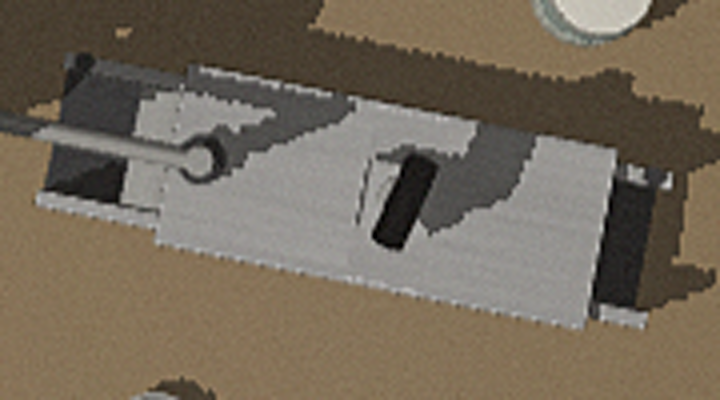

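Run:
```python
from h import *
c=lambda u,v,z: at("top",265+u/4-.375,250+v/4-.375,z)
P=[c(190,65,60),c(617,147,60),c(583,327,60),c(157,243,60)]
for p in P: print(p.round(1))
d1=P[0]-P[1]; d2=P[3]-P[2]; print("yaw rail", [np.degrees(np.arctan2(-d[0],d[1])) for d in(d1,d2)], [np.linalg.norm(d) for d in (d1,d2,P[0]-P[3])])
print("plate centre",np.mean(P,0))
a,b=c(423,157,125),c(390,243,125); h=a-b
print("handle",a,b,(a+b)/2,np.linalg.norm(h),np.degrees(np.arctan2(h[1],h[0])))
print("post",c(200,158,133),"mouth",at("top",221.5,272,192))
for n,u,v,z in (("scene",193,270,0),): pass
print("b2",at("top",188,263,88),"jar",at("top",413,246,65))
```

```text
[564.7  45.6  60. ]
[ 528.4 -159.1   60. ]
[ 442.8 -143.2   60. ]
[479.3  60.1  60. ]
yaw rail [np.float64(-10.038661080386365), np.float64(-10.19080624984861)] [np.float64(207.8361982313447), np.float64(206.5878930698081), np.float64(86.56121628376508)]
plate centre [503.79920383 -49.15503068  60.        ]
handle [523.0214692  -61.12124971 125.        ] [484.27357768 -46.65388579 125.        ] [503.64752344 -53.88756775 125.        ] 41.36065420366168 -20.474205968925308
post [521.16148176  39.14195078 133.        ] mouth [548.50492099 196.57119038 192.        ]
b2 [565.94263815 278.61023082  88.        ] jar [ 605.28768517 -146.78133351   65.        ]
```

Request:
apply_moves --targets "-19.5 0 36 0 -9 0 100;-19.5 0 36 0 0 0 100;-19.5 0 36 0 0 0 60;-19.5 0 36 0 0 0 60;-19.5 0 36 0 0 0 60;0 0 0 0 0 0 60"

```text
clock: 0.85
tool_pos: [314.2, -270.9, 231.3]
tcp_rot: [-1.571, 0.0, -0.967]
ft_force: [-0.3, -0.1, -0.4]
finger_gap: 51.1
```

```bash
python3 -c "
from rig import get_obs;o=get_obs();print(o['clock'],o['qpos'],o['tool_pos'],o['tcp_rot'],o['finger_gap'])"
```

```text
0.85 [-7.11753879e-01  3.83982566e-02 -2.35720487e-01  1.29692300e+00
  2.94961605e-04  1.82579291e+00] [ 314.18989711 -270.89189537  231.27809946] [-1.57057281e+00  3.11879962e-04 -9.66750463e-01] 51.14835765110962
```

```bash
cat >> h.py <<'E'
def rows(goal,yaw,N,grip):
    from rig import get_obs
    o=get_obs(); p=o["tool_pos"]; y=o["tcp_rot"][2]; dy=(yaw-y)/N; d=(np.array(goal)-p)/N
    for i in range(N):
        a=y+i*dy; c,s=np.cos(a),np.sin(a)
        print(f"{c*d[0]+s*d[1]:.1f} {-d[2]:.1f} {-s*d[0]+c*d[1]:.1f} 0 {-np.degrees(dy):.2f} 0 {grip};",end="")
    print()
E
python3 -c "
from h import *
rows([504,-54,200],np.radians(69.5),12,60)"
```

```text
-5.9 2.6 23.3 0 -10.41 0 60;-1.6 2.6 24.0 0 -10.41 0 60;2.8 2.6 23.9 0 -10.41 0 60;7.0 2.6 23.0 0 -10.41 0 60;11.1 2.6 21.3 0 -10.41 0 60;14.7 2.6 19.0 0 -10.41 0 60;17.9 2.6 16.0 0 -10.41 0 60;20.5 2.6 12.5 0 -10.41 0 60;22.4 2.6 8.6 0 -10.41 0 60;23.6 2.6 4.4 0 -10.41 0 60;24.0 2.6 0.1 0 -10.41 0 60;23.6 2.6 -4.3 0 -10.41 0 60;
```

Request:
apply_moves --targets "-5.9 2.6 23.3 0 -10.4 0 60;-1.6 2.6 24 0 -10.4 0 60;2.8 2.6 23.9 0 -10.4 0 60;7 2.6 23 0 -10.4 0 60;11.1 2.6 21.3 0 -10.4 0 60;14.7 2.6 19 0 -10.4 0 60"

```text
clock: 1.6
tool_pos: [409.1, -164.6, 215.4]
tcp_rot: [-1.571, 0.0, 0.125]
ft_force: [-1.2, 0.0, 0.2]
finger_gap: 51.2
```

Request:
apply_moves --targets "17.9 2.6 16 0 -10.4 0 60;20.5 2.6 12.5 0 -10.4 0 60;22.4 2.6 8.6 0 -10.4 0 60;23.6 2.6 4.4 0 -10.4 0 60;24 2.6 0.1 0 -10.4 0 60;23.6 2.6 -4.3 0 -10.4 0 60;0 0 0 0 0 0 60"

```text
clock: 2.48
tool_pos: [504.5, -56.3, 199.4]
tcp_rot: [-1.57, 0.0, 1.21]
ft_force: [-0.3, -0.7, -0.2]
finger_gap: 51.2
```

Run:
```python
from h import *
import cv2
from rig import get_obs
o=get_obs();print(o['clock'],o['qpos'],o['tool_pos'],o['tcp_rot'],o['finger_gap'],o['ft_force'])
C=viewer.get_calibration("wrist"); print(C)
cv2.imwrite("pics/w1.png",viewer.get_image("wrist"))
print(proj("wrist",[504,-54,125],C))
```

```text
2.475 [-1.11127508e-01  2.37346187e-01 -8.38848313e-02  1.25059426e+00
 -3.04600238e-05  2.49423079e-01] [504.53105633 -56.30889547 199.39508838] [-1.56980674e+00  2.83507907e-04  1.21024590e+00] 51.236716810285074 [-0.33729715 -0.65547292 -0.18969654]
{'fovy': 58.83652062709251, 'cx': 314.1170900740685, 'cy': 245.07808185575553, 'cam_to_world': array([[ 3.51639524e-01, -9.00596477e-01, -2.55490958e-01,
         4.40055875e+02],
       [ 9.36135007e-01,  3.38014387e-01,  9.69408171e-02,
        -3.29237558e+01],
       [-9.44938790e-04, -2.73262253e-01,  9.61939108e-01,
         3.42900886e+02],
       [ 0.00000000e+00,  0.00000000e+00,  0.00000000e+00,
         1.00000000e+00]])}
(np.float64(319.64472573516247), np.float64(254.72556056981495))
```

View pics/w1.png

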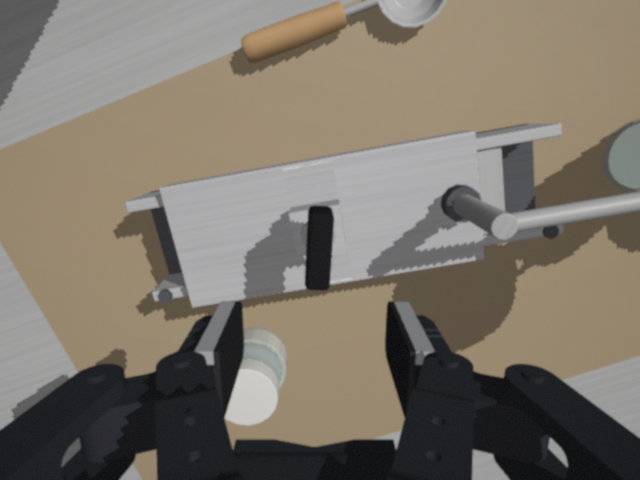

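Run:
```python
from h import *
far=at("wrist",318,289,125); 
for v,z in((207,125),(207,100)):
    n=at("wrist",320,v,z); print(z,n,far,np.linalg.norm((far-n)[:2]),np.degrees(np.arctan2(*(far-n)[1::-1])))
yd=np.array([.176,.984,0])
for pl in ((163,188),(474,133),(192,306),(481,259)): print(at("wrist",*pl,60))
print("post",at("wrist",503,226,133), at("wrist",503,226,193), at("wrist",503,226,133)-95*yd)
# direction of handle bar side edges via projection
for deg in (-10,-15,-20.5): 
  h=22*np.array([np.cos(np.radians(deg)),np.sin(np.radians(deg)),0]); c=np.array([504,-54,125.])
  print(deg,proj("wrist",c-h),proj("wrist",c+h))
```

```text
125 [479.35696576 -45.26993655 125.        ] [521.68468818 -62.3289916  125.        ] 45.63603230655725 -21.95057936346758
100 [483.90889016 -46.65350571 100.        ] [521.68468818 -62.3289916  125.        ] 40.899043679892166 -22.536547620099718
[ 442.06171263 -142.17597578   60.        ]
[481.15180947  60.68358561  60.        ]
[ 526.21080423 -160.59477487   60.        ]
[565.471515    43.22871874  60.        ]
post [519.91281855  38.4040073  133.        ] [496.99093908  17.956714   193.        ] [503.19281855 -55.0759927  133.        ]
-10 (np.float64(313.20392454707394), np.float64(215.54364391514014)) (np.float64(328.22007115063303), np.float64(292.6048898006381))
-15 (np.float64(316.8400749200459), np.float64(215.0248395038616)) (np.float64(324.7646065459717), np.float64(293.0716445764639))
-20.5 (np.float64(320.87746477353187), np.float64(214.81548843491024)) (np.float64(320.9333627780414), np.float64(293.2592953164574))
```

Handle seen from (320,207) to (318,289), giving a centre near (503,-54) and direction -22°. Descending to grip it.

```bash
python3 -c "
from h import *
rows([503,-54.2,101],np.radians(68),6,60)"
```

```text
0.4 16.4 0.3 0 0.19 0 60;0.3 16.4 0.3 0 0.19 0 60;0.3 16.4 0.3 0 0.19 0 60;0.3 16.4 0.3 0 0.19 0 60;0.3 16.4 0.3 0 0.19 0 60;0.3 16.4 0.3 0 0.19 0 60;
```

Request:
apply_moves --targets "2 16.4 1.8 0 1.3 0 60;0 16.4 0 0 0 0 60;0 16.4 0 0 0 0 60;0 16.4 0 0 0 0 60;0 16.4 0 0 0 0 60;0 16.4 0 0 0 0 60;0 0 0 0 0 0 60"

```text
clock: 3.4
tool_pos: [501.9, -54.8, 101.0]
tcp_rot: [-1.569, 0.001, 1.182]
ft_force: [-0.5, 0.2, -0.4]
finger_gap: 51.2
```

Request:
apply_moves --targets "0 0 0 0 0 0 0;0 0 0 0 0 0 0;0 0 0 0 0 0 0;0 0 0 0 0 0 0;0 0 0 0 0 0 0;0 0 0 0 0 0 0"

```text
clock: 4.15
tool_pos: [503.5, -54.2, 102.5]
tcp_rot: [-1.572, 0.0, 1.185]
ft_force: [-1.7, -0.7, 6.2]
finger_gap: 12.6
```

Request:
apply_moves --targets "0 -3 0 0 0 0 0;0 -3 0 0 0 0 0;0 -3 0 0 0 0 0;0 0 0 0 0 0 0"

```text
clock: 4.65
tool_pos: [503.8, -54.1, 111.7]
tcp_rot: [-1.572, -0.0, 1.186]
ft_force: [0.2, -0.3, 7.3]
finger_gap: 12.7
```

Request:
apply_moves --targets "0 -5 0 0 0 0 0;0 -5 0 0 0 0 0;0 -5 0 0 0 0 0;0 -5 0 0 0 0 0;0 -5 0 0 0 0 0;0 -2.5 0 0 0 0 0;0 0 0 0 0 0 0"

```text
clock: 5.52
tool_pos: [503.2, -54.0, 138.3]
tcp_rot: [-1.571, -0.0, 1.186]
ft_force: [0.8, -0.4, 0.3]
finger_gap: 13.0
```

Run:
```python
from h import *
import cv2
from rig import get_obs
o=get_obs();print(o['clock'],o['tool_pos'],o['tcp_rot'],o['finger_gap'],o['ft_force'],o['wrist_torque'])
a=viewer.get_image("scene"); cv2.imwrite("pics/s1.png",a)
cv2.imwrite("pics/s1c.png",cv2.resize(a[150:300,180:380],(800,600),interpolation=cv2.INTER_CUBIC))
```

```text
5.525 [503.15397799 -53.96895018 138.32396282] [-1.57094660e+00 -6.24227694e-05  1.18560610e+00] 12.953271668004868 [ 0.79509565 -0.43858226  0.28075396] [-0.04247779 -0.18767582 -0.03063682]
```

View pics/s1c.png

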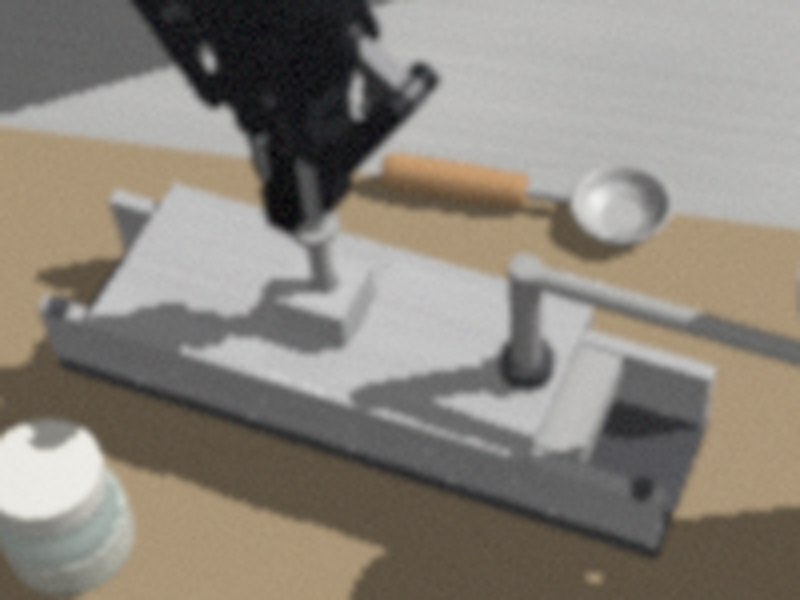

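Pin is out, with its shank visible above the boss (crop (322,270)). I'll lift slightly more, then drag.

Request:
apply_moves --targets "0 -2 0 0 0 0 0;3.9 0 0.8 0 0 0 0;3.9 0 0.8 0 0 0 0;3.9 0 0.8 0 0 0 0;0 0 0 0 0 0 0"

```text
clock: 6.2
tool_pos: [505.5, -41.8, 140.2]
tcp_rot: [-1.571, -0.0, 1.186]
ft_force: [2.6, -2.6, 0.4]
finger_gap: 13.0
```

Request:
apply_moves --targets "7.8 0 1.6 0 0 0 0;7.8 0 1.6 0 0 0 0;7.8 0 1.6 0 0 0 0;7.8 0 1.6 0 0 0 0;7.8 0 1.6 0 0 0 0;7.8 0 1.6 0 0 0 0;0 0 0 0 0 0 0"

```text
clock: 7.08
tool_pos: [514.1, 5.3, 140.2]
tcp_rot: [-1.571, -0.001, 1.186]
ft_force: [1.6, -0.6, -0.9]
finger_gap: 12.7
```

Run:
```python
from h import *
import cv2
from rig import get_obs
o=get_obs();print(o['clock'],o['tool_pos'],o['tcp_rot'],o['finger_gap'],o['ft_force'],o['wrist_torque'])
a=viewer.get_image("top"); cv2.imwrite("pics/t2.png",a)
cv2.imwrite("pics/t2c.png",cv2.resize(a[220:350,150:450],(780,338),interpolation=cv2.INTER_CUBIC))
```

```text
7.075 [514.05550785   5.28642289 140.15136513] [-1.57059815e+00 -5.82098857e-04  1.18627558e+00] 12.71955482569936 [ 1.59834172 -0.57633733 -0.87512548] [-0.13264666 -0.55085055 -0.01845758]
```

View pics/t2c.png

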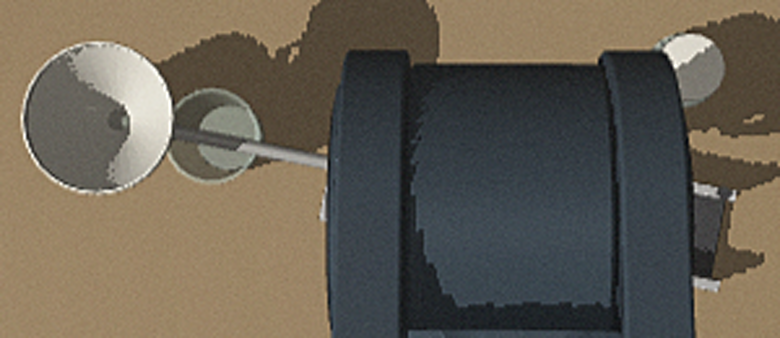

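The carriage followed, and the funnel is now at crop (98,118), past beaker 1 and nearly over beaker 2. I'll advance to about 64 mm and lower gently to the flat.

Request:
apply_moves --targets "3.9 0 0.8 0 0 0 0;0 2 0 0 0 0 0;0 2 0 0 0 0 0;0 1 0 0 0 0 0;0 0 0 0 0 0 0"

```text
clock: 7.75
tool_pos: [514.6, 8.6, 135.0]
tcp_rot: [-1.571, 0.0, 1.186]
ft_force: [2.6, -2.0, -2.7]
finger_gap: 12.8
```

Request:
apply_moves --targets "0 1 0 0 0 0 0;0 0 0 0 0 0 0"

```text
clock: 8.0
tool_pos: [514.8, 8.6, 134.4]
tcp_rot: [-1.571, -0.0, 1.186]
ft_force: [2.0, -2.6, 3.2]
finger_gap: 13.0
```

Request:
apply_moves --targets "0 0.7 0 0 0 0 0;0 0 0 0 0 0 0"

```text
clock: 8.25
tool_pos: [515.1, 8.6, 134.3]
tcp_rot: [-1.572, -0.0, 1.186]
ft_force: [-0.1, -2.5, 12.3]
finger_gap: 12.8
```

Request:
apply_moves --targets "0.8 -0.2 0.15 0 0 0 0;0.8 0 0.15 0 0 0 0;0.8 0 0.15 0 0 0 0;0 0 0 0 0 0 0"

```text
clock: 8.75
tool_pos: [515.3, 10.1, 134.3]
tcp_rot: [-1.572, 0.002, 1.185]
ft_force: [-1.5, -9.6, 11.6]
finger_gap: 12.7
```

Request:
apply_moves --targets "0.8 -0.2 0.15 0 0 0 0;0.8 0 0.15 0 0 0 0;0.8 0 0.15 0 0 0 0;0 0 0 0 0 0 0"

```text
clock: 9.25
tool_pos: [515.7, 12.5, 134.4]
tcp_rot: [-1.572, 0.002, 1.185]
ft_force: [-1.6, -9.1, 8.5]
finger_gap: 13.1
```

Request:
apply_moves --targets "0.8 0 0.15 0 0 0 0;0.8 0 0.15 0 0 0 0;0.8 0 0.15 0 0 0 0;0 0 0 0 0 0 0"

```text
clock: 9.75
tool_pos: [516.1, 14.9, 134.3]
tcp_rot: [-1.572, 0.002, 1.185]
ft_force: [-0.6, -10.2, 10.3]
finger_gap: 12.4
```

Request:
apply_moves --targets "0.8 0 0.15 0 0 0 0;0.8 0 0.15 0 0 0 0;0.8 0 0.15 0 0 0 0;0 0 0 0 0 0 0"

```text
clock: 10.25
tool_pos: [516.6, 17.3, 134.4]
tcp_rot: [-1.572, 0.002, 1.185]
ft_force: [-1.0, -10.4, 10.9]
finger_gap: 12.9
```

Request:
apply_moves --targets "0.8 0 0.15 0 0 0 0;0.8 0 0.15 0 0 0 0;0.8 0 0.15 0 0 0 0;0 0 0 0 0 0 0"

```text
clock: 10.75
tool_pos: [517.1, 19.7, 134.4]
tcp_rot: [-1.572, 0.002, 1.185]
ft_force: [-1.5, -9.9, 10.6]
finger_gap: 12.7
```

Request:
apply_moves --targets "0.8 0 0.15 0 0 0 0;0.8 0 0.15 0 0 0 0;0.8 0 0.15 0 0 0 0;0 0 0 0 0 0 0"

```text
clock: 11.25
tool_pos: [517.5, 22.1, 134.4]
tcp_rot: [-1.572, 0.002, 1.185]
ft_force: [-2.4, -9.7, 10.6]
finger_gap: 12.9
```

Request:
apply_moves --targets "0.8 0 0.15 0 0 0 0;0.8 0 0.15 0 0 0 0;0.8 0 0.15 0 0 0 0;0 0 0 0 0 0 0"

```text
clock: 11.75
tool_pos: [518.0, 24.6, 134.3]
tcp_rot: [-1.572, 0.002, 1.185]
ft_force: [-0.7, -8.5, 8.6]
finger_gap: 13.0
```

Request:
apply_moves --targets "0.8 0 0.15 0 0 0 0;0.8 0 0.15 0 0 0 0;0.8 0 0.15 0 0 0 0;0 0 0 0 0 0 0"

```text
clock: 12.25
tool_pos: [518.5, 27.5, 134.0]
tcp_rot: [-1.571, 0.001, 1.185]
ft_force: [0.8, -4.9, 3.5]
finger_gap: 12.8
```

The force fell and z dipped, so this is likely the hole (about 82.5 mm). I'll lower gently.

Request:
apply_moves --targets "0 0.8 0 0 0 0 0;0 0 0 0 0 0 0"

```text
clock: 12.5
tool_pos: [518.5, 27.8, 133.0]
tcp_rot: [-1.571, 0.0, 1.186]
ft_force: [1.4, -5.0, 1.0]
finger_gap: 13.0
```

Request:
apply_moves --targets "0 1.5 0 0 0 0 0;0 1.5 0 0 0 0 0;0 0 0 0 0 0 0"

```text
clock: 12.88
tool_pos: [518.5, 28.1, 129.9]
tcp_rot: [-1.57, -0.0, 1.186]
ft_force: [2.0, -0.4, -1.1]
finger_gap: 12.5
```

Request:
apply_moves --targets "0 2 0 0 0 0 0;0 2 0 0 0 0 0;0 2 0 0 0 0 0;0 2 0 0 0 0 0;0 2 0 0 0 0 0;0 2 0 0 0 0 0;0 0 0 0 0 0 0"

```text
clock: 13.75
tool_pos: [518.4, 27.9, 117.7]
tcp_rot: [-1.57, -0.0, 1.186]
ft_force: [4.2, 2.8, -2.6]
finger_gap: 12.7
```

Request:
apply_moves --targets "0 1.5 0 0 0 0 0;0 1.5 0 0 0 0 0;0 1.5 0 0 0 0 0;0 1.5 0 0 0 0 0;0 1 0 0 0 0 0;0 0 0 0 0 0 0"

```text
clock: 14.5
tool_pos: [519.0, 28.0, 111.6]
tcp_rot: [-1.572, -0.001, 1.186]
ft_force: [1.0, 3.9, 8.9]
finger_gap: 12.8
```

Request:
apply_moves --targets "0 1.5 0 0 0 0 0;0 1.5 0 0 0 0 0;0 1.5 0 0 0 0 0;0 0 0 0 0 0 0"

```text
clock: 15.0
tool_pos: [518.7, 28.1, 106.7]
tcp_rot: [-1.571, -0.001, 1.186]
ft_force: [2.8, 5.4, 0.6]
finger_gap: 12.8
```

Request:
apply_moves --targets "0.4 1.5 0 0 0 0 0;0 1.5 0 0 0 0 0;0 1 0 0 0 0 0;0 0 0 0 0 0 0"

```text
clock: 15.5
tool_pos: [518.8, 28.3, 102.6]
tcp_rot: [-1.571, -0.0, 1.186]
ft_force: [2.6, 3.4, 3.1]
finger_gap: 12.7
```

Request:
apply_moves --targets "0 0.8 0 0 0 0 0;0 0 0 0 0 0 0"

```text
clock: 15.75
tool_pos: [518.9, 28.3, 102.5]
tcp_rot: [-1.571, -0.001, 1.186]
ft_force: [-0.5, 4.3, 14.9]
finger_gap: 13.3
```

The pin hits a hard stop at z 102.5, the same as its original home height. Release and rise.

Request:
apply_moves --targets "0 -0.8 0 0 0 0 0;0 0 0 0 0 0 50;0 0 0 0 0 0 50;0 0 0 0 0 0 50;0 0 0 0 0 0 50;0 0 0 0 0 0 50"

```text
clock: 16.5
tool_pos: [518.7, 28.1, 102.6]
tcp_rot: [-1.571, 0.0, 1.185]
ft_force: [-0.3, -0.5, 0.2]
finger_gap: 42.5
```

Request:
apply_moves --targets "0 -10 0 0 0 0 50;0 -15 0 0 0 0 50;0 -15 0 0 0 0 50;0 -20 0 0 0 0 50;0 -20 0 0 0 0 50;0 -20 0 0 0 0 50;0 0 0 0 0 0 50"

```text
clock: 17.38
tool_pos: [519.7, 28.2, 204.6]
tcp_rot: [-1.574, -0.001, 1.186]
ft_force: [-1.1, 0.2, -0.4]
finger_gap: 42.9
```

Run:
```python
from h import *
import cv2
from rig import get_obs
o=get_obs();print(o['clock'],o['tool_pos'],o['tcp_rot'],o['finger_gap'],o['ft_force'])
for z in (125,): print(proj("wrist",[519,28,z]),proj("scene",[519,28,z]))
a=viewer.get_image("wrist"); b=viewer.get_image("scene"); cv2.imwrite("pics/sf.png",b)
cv2.imwrite("pics/wf.png",a)
cv2.imwrite("pics/f.png",np.hstack([cv2.resize(a,(400,300),interpolation=cv2.INTER_AREA),cv2.resize(b[150:330,180:500][:,40:280],(400,300),interpolation=cv2.INTER_CUBIC)]))
```

```text
17.375 [519.66534457  28.23577292 204.58755839] [-1.57368607e+00 -1.35617055e-03  1.18555512e+00] 42.89819011257662 [-1.08343351  0.21679518 -0.41215322]
(np.float64(314.77018034516243), np.float64(252.69052569554987)) (np.float64(304.1384057698654), np.float64(218.18694382718263))
```

View pics/f.png

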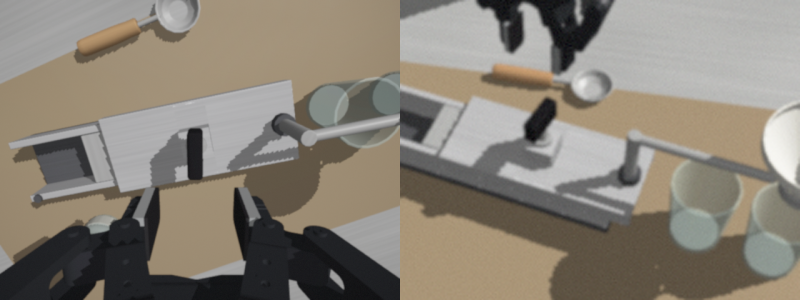

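The pin stands in the boss with its handle at (195,155), beakers and spoon are unmoved, and the funnel is over beaker 2. One closer look at the collar.

Run:
```python
from h import *
import cv2
a=cv2.imread("pics/sf.png")[195:255,265:345]; b=cv2.imread("pics/scene0.png")[183:243,220:300]
cv2.imwrite("pics/f2.png",np.hstack([cv2.resize(i,(400,300),interpolation=cv2.INTER_CUBIC) for i in (b,a)]))
h=lambda n:cv2.imread(n)
# beaker / jar / spoon movement: image difference in those regions
d=cv2.absdiff(h("pics/scene0.png"),h("pics/sf.png")).max(2)
for n,(u0,v0,u1,v1) in dict(jar=(175,255,215,300),b1low=(385,275,412,300),b2low=(428,292,458,318),spoon=(275,188,312,203)).items(): print(n,(d[v0:v1,u0:u1]>40).mean().round(3))
```

```text
jar 0.386
b1low 0.0
b2low 0.0
spoon 0.011
```

View pics/f2.png

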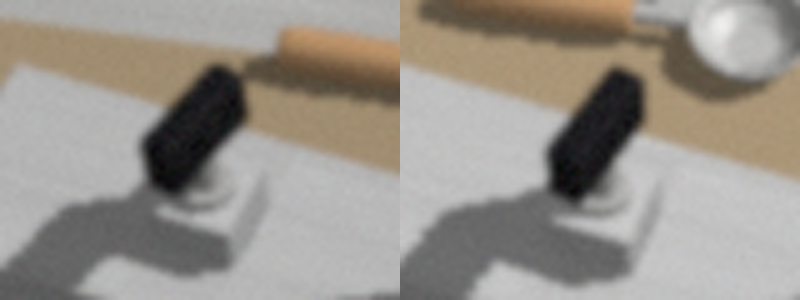

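The pin looks seated exactly as before (collar on boss in both crops). The jar region changed by 39%, which could be the arm's shadow, so I'll check it.

Run:
```python
import cv2,numpy as np
cv2.imwrite("pics/j.png",np.hstack([cv2.resize(cv2.imread(f"pics/{n}.png")[240:310,155:235],(400,350),interpolation=cv2.INTER_CUBIC) for n in("scene0","sf")]))
```

```text
(no output)
```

View pics/j.png

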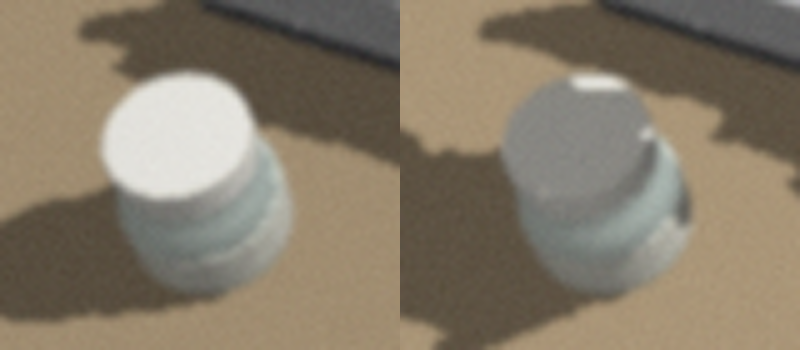

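The jar stands in the same place; the change is only shadow. Handing in.

```bash
python3 -c "
from rig import manip,get_obs
print(get_obs()['ft_force']);print(manip.hand_in())"
```

```text
[-0.0009231   0.01094764 -0.64035792]
the job is handed in; nothing more can be done
None
```

The pin is locked in the second hole with the funnel over the second beaker, and the job is handed in, with the robot clock at about 17.5 s of the 64 s allowed.

I lifted the pin about 38 mm and dragged the carriage along by it. I then felt for the hole with about 10 N downward until the nose dropped in, with the carriage near 83 mm. I pushed the pin past the detent to a hard stop, let go and backed off above it.

**Last checks:**
- **Pin:** it stopped at the same tool height as when first gripped (102.5 mm). The collar looks seated on the boss just as it did at the start.
- **Forces:** the highest reading I saw was about 15 N, when seating the pin. Readings came only at the end of each move, so short peaks in between were not seen.
- **Surroundings:** the beakers and spoon look unmoved in the before and after pictures. The automatic comparison flagged the jar, but an enlarged view showed only the arm's shadow on it.
- **Robot:** the gripper was open and touching nothing at hand-in.

The two camera views gave slightly different rail angles (10.1° and 10.9°). The drag itself gave about 10.4°, so this caused no trouble.

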